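# Rock the tight block out of a dry-block heater

### The job

The dry-block heater is due for cleaning: lift off its clear cover and stand it upright on the black rubber mat, then take the aluminium block in the heater by its black handle and work it out of its tight well by rocking it from side to side (leaning it towards the heater's two long sides), at least twice each way, because a straight pull or a jerk brings the whole heater up with it. The heater must stay standing on the bench and not be dragged along, and the other things on the bench stay where they are. Finish while still holding the block in the gripper, level and still, straight above its well and just clear of the heater - a finger's breadth, no more than about 30 mm.

Things in the scene. Friction and masses are not known exactly. Their poses are not given: they have to be found in the camera images.
- heater: small white dry-block heater, 200 (x) x 150 (y) x 85 mm high, 1.1 kg, standing LOOSE on four rubber feet. Origin: centre of its underside (bench level). x runs from its control panel (black strip with a blue display on top, at x about -68 mm) towards the well, y to its left, z up. A grey bezel, 6 mm high, on its top frames a 118 x 96 mm recess round the well, where the cover stands.
- heater_well (a point): centre of the well's mouth on the heater's top: 85 mm above its underside, 30 mm along +x from its origin. The well is 77 (x) x 57 (y) mm and 30 mm deep (floor 55 mm above the heater's underside).
- heater_strips (a point): middle of the well, 67 mm above the heater's underside: the level at which two sprung steel strips along x, one in each long wall, press on the block's y = +26 and y = -26 mm sides, about 15 N each. Against them a straight pull needs about 18 N (15 to 21) besides the block's weight: more than the heater weighs, so it comes up too.
- block: aluminium block 74 (x) x 52 (y) x 38 mm, eight tube holes, about 0.36 kg, seated on the well floor, axes parallel to the heater's; its top 8 mm stand proud. Origin: centre of its underside; z up. 2.5 mm play on each y side: seated it can lean about 0.17 rad, more as it rises. Leaned, one side slides up its strip, the other holds, and it stays where left; free after a rise of 12 to 16 mm.
- block_grip (a point): middle of the block's black handle: a bar 40 mm long (x), 16 mm wide (y), 24 mm high on a 12 mm thick steel stem, rigidly fixed to the block. This point is on the block's axis, 68 mm above its underside (30 mm above its top face; the bar's lower edge is 18 mm above the top face). Grip it firmly across y (16 mm).
- cover: clear, slightly milky moulded cover, an upside-down open box 112 (x) x 90 (y) x 60 mm with 3 mm walls, 0.14 kg, standing over the block in the heater's recess at the start, about 3 mm of play all round, axes parallel to the heater's. Origin: centre of its lower rim (85 mm above the heater's underside); z up. The handle of the block is inside it.
- cover_grip (a point): middle of the grey tab handle on the cover's top: 44 mm long (x), 14 mm wide (y), 34 mm high (60 to 94 mm above the lower rim). This point is on the cover's axis, 84 mm above its lower rim (24 mm above the cover's flat top). Grip it across y (14 mm).
- mat: black rubber mat, 200 (x) x 180 (y) x 3 mm, fixed on the bench on the other side from the heater. Origin: centre of its underside.
- rack_full: bystander: white wire rack 66 x 154 x 62 mm full of capped tubes (100 mm high with caps), origin centre of underside
- rack_part: bystander: white wire rack 66 x 132 x 62 mm half filled with capped tubes, origin centre of underside
- spare_block: bystander: a second aluminium block of the same size and handle with six wider holes, standing on the bench; not the one to take. Origin centre of underside
- reagent: bystander: amber bottle, 60 mm across, 130 mm high, origin centre of underside
- gloves: bystander: carton of gloves 120 x 230 x 75 mm, origin centre of underside
- beaker: bystander: glass beaker, 68 mm across, 90 mm high, origin centre of underside
- marker: bystander: marker pen, 120 mm long along x, 13 mm thick, lying on the bench, origin at its middle, underside
- spatula: bystander: steel spatula 170 mm long along x, lying on the bench

How it is judged:
On the way, in this order (a step that is already met when the one before it is completed fails the run):
1. the cover stands upright on the mat, let go (x of cover in the frame of mat between -0.07 and 0.07 m and y of cover in the frame of mat between -0.06 and 0.06 m and height (world z) of cover below 0.012 m and angle between cover's own z axis and vertical below 0.12 rad and linear speed of cover below 0.02 m/s and contact force between the fingers and cover below 0.1 N), for 0.2 s.
2. the block, still in its well, has been leaned to the heater's left (y) by at least 0.035 rad (angle between the z axis of block and the z axis of heater, either way round above 0.035 rad and z of block in the frame of heater below 0.075 m and y of block_grip in the frame of heater above 0.002 m), for 0.05 s.
3. then leaned to the heater's right (-y) by at least 0.035 rad (angle between the z axis of block and the z axis of heater, either way round above 0.035 rad and z of block in the frame of heater below 0.075 m and y of block_grip in the frame of heater below -0.002 m), for 0.05 s.
4. the block is out of the well (z of block in the frame of heater above 0.087 m), for 0.2 s.
At the end, for the whole second after the job is handed in: Fingers hold the block still, within 0.15 rad of level, underside 3 to 45 mm above the heater top, within 35 mm of the well's middle, touching neither heater nor cover; cover upright on the mat, released (middle within 70 x 60 mm of the mat's); heater standing within 30 mm of its start (all of step 1 and z of block in the frame of heater between 0.088 and 0.13 m and horizontal distance between block and heater_well below 0.035 m and angle between block's own z axis and vertical below 0.15 rad and linear speed of block below 0.02 m/s and contact force between block and heater below 0.05 N and contact force between the fingers and block above 1 N and contact force between block and cover below 0.05 N and angle between heater's own z axis and vertical below 0.03 rad and height (world z) of heater below 0.003 m and distance of heater from where it was at the start of the episode below 0.03 m); the arm keeps its last pose, push and grip.
It fails at once if the heater is lifted or tipped off the bench (over 6 mm or 0.08 rad) or dragged over 30 mm (height (world z) of heater above 0.006 m or angle between heater's own z axis and vertical above 0.08 rad or distance of heater from where it was at the start of the episode above 0.03 m).
It fails at once if the block is jerked (over 0.15 m/s) while it is still gripped by the well (linear speed of block above 0.15 m/s and z of block in the frame of heater below 0.072 m).
It fails at once if the cover is dropped or thrown (over 0.5 m/s out of the fingers) (linear speed of cover above 0.5 m/s and contact force between the fingers and cover below 0.05 N).
It fails at once if a bystander is moved by more than 30 mm (distance of any of rack_full, rack_part, spare_block, reagent, gloves, beaker, marker, spatula from where it was at the start of the episode above 0.03 m).
It also fails if it takes over 48 s, if anything falls off the work surface, if the arm or the gripper's body presses on something with over 40 N, if the wrist force passes 120 N, or if a joint passes its speed limit or range.

### The arm

A 6-joint arm with a two-finger parallel gripper is mounted at the origin on the work surface. World frame = base frame: x ahead of the robot, y to its left, z up, the work surface at z = 0. Lengths are in m, angles in rad, forces in N, time in s.
With the tool pointing down it reaches from about 0.4 to 0.825 m from the base axis. Payload 7 kg.
Tool frame: the origin (TCP) lies between the finger pads; the fingertips stand 11 mm ahead of it and the grasp point (between the pads) lies 8 mm behind it (arm.tips_ahead is the distance from the TCP to the fingertips, in m); z points along the fingers, x is the direction in which the jaws open and shut, and the axes are right-handed (so a half turn about z gives the same grasp; the last joint's range is limited). The gripper opens to 88 mm and grips with 3 to 60 N. Pads are 19 mm wide; open, the fingers measure 130 mm over their backs; the gripper's body (78 mm by 193 mm) begins 47 mm behind the grasp point.
Start: joints at [1.467, 0.359, 0.012, 0, -1.224, -0.288], TCP at [0.258, 0.624, 0.207] pointing down, gripper open.
Joint ranges: [-3.07, 3.07], [-1.43, 2.12], [-1.02, 1.25], [-3.03, 1.67], [-3.05, -0], [-3.03, 3.03]. Speed limits (rad/s): [2.39, 2.39, 3.01, 3.14, 3.14, 3.14].

### API

Orientations are given as [roll, pitch, yaw] about the fixed x, y, z axes, in that order (R = Rz(yaw) Ry(pitch) Rx(roll)).
In Python, from station import arm, optics, finder gives the robot as it stands. The module is installed in compiled form; this text tells all that it offers.
- The arm moves only by the tool apply_moves, never from a script. Its argument "increments" is one flat list of numbers, 6 for each row, row after row: the shift along the world's x, y, z in m, then the turn, a rotation vector about the world's x, y, z in rad. In form: [tx, ty, tz, rx, ry, rz, tx, ty, tz, rx, ry, rz, ...]. A call has 1 to 20 rows; each row shifts and turns the pose as measured when the row begins; what a row does not reach is not made up. A row lasts 1/12 s, in which the tool goes at most 41.7 mm and 7.16 degrees, less where a joint would pass 70% of its speed; a pose out of reach is approached as far as the arm can. A call with a gripper value outside its range is refused whole. "hand" is the closure, from 0 (fully open) to 1 (shut), set as the call begins (left out, the last holds). The fingers move at their own pace and stop on an object; "force" is the grip in N (left out, the last holds). Time passes only in rows, so rows that do not move let the fingers close. It gives the time, the measured TCP pose, the force and the opening at its end, in the units of the state.
- arm.get_state(): the state, without advancing time (a new reading comes with each control period).
- optics.grab_frame(name): name is "side" or "top"; returns the picture (420x560x3 uint8, red, green, blue); there is no depth.
- optics.camera_model(name): a dict with "fx", "fy", "cx", "cy" (pixels), "dist_coeffs" ([k1, k2, p1, p2, k3] as OpenCV has them; the pictures are not rectified), "world_to_cam" (4x4, takes a point from world to camera coordinates). Camera axes: x right, y up, looking along -z (the intrinsics and any distortion apply to the point x, -y, -z); pixel columns grow to the right and rows downward; lengths in m; the calibration is good to about 2 mm. A picture is of the moment at which its call begins. camera_model takes no time and is no camera call.
- arm.job_done(): hands the job in, once; it reports no verdict.
Trained networks look in the newest picture that a camera, given by its name, has taken for a name from the list of things; names that differ only in an ending like _2 or _b are one class to them, and where a whole thing is asked for, a point or a joint stands for the part that bears it (a point fixed in the world has none). Each returns a list of dicts, best first, with "conf" (0 to 1); they miss things now and then, are a little off and sometimes report something else, mostly with a low value. They report only what shows in the picture. A call takes as long as a camera call.
- finder.find_in(camera, name): "box" ([left, top, right, bottom] in pixels, round what is visible of it).
- finder.landmark_of(camera, name): "point" ([column, row] in pixels: a listed point, or the origin of a listed thing).
The state is a dict: "t": time; "q": joint angles; "qd": joint speeds; "joint_efforts": joint torques, N m; "eef_pos": TCP position; "ee_rot": TCP orientation; "force": force on the tool from outside, world axes, zero at the start; "moment": the same for the moment, N m; "width": finger opening in m.
Only numpy, scipy, OpenCV 4.12 (cv2) and the standard library are available. Lean on these libraries where they do the work, as an engineer would, in place of code of your own. Each camera call takes 0.05 s, during which the arm holds its last target. There are 200 camera calls.

## Working session

There is one attempt and no reset: what is moved stays moved. The work goes in short steps, Python scripts to look and compute and a tool call to move; the robot and the scene stay as the last step left them, time stands still between calls to the robot, and variables do not carry over. Pictures are saved under pics/ and viewed, about 8 in all and at most 12, crops included, and the job is handed in when it is done.

Besides the shell and the picture viewer there is one more tool, called after "Call:" as name(argument=value, ...) on one line, values as JSON. apply_moves: Moves the arm, as the interface text tells. Its arguments: {"type":"object","properties":{"increments":{"type":"array"},"hand":{"type":"number"},"force":{"type":"number"}},"required":["increments"]}

```bash
mkdir -p pics; cat > h.py <<'E'
import numpy as np, cv2
from station import arm, optics, finder
def cam(n):
    m=optics.camera_model(n); K=np.array([[m['fx'],0,m['cx']],[0,m['fy'],m['cy']],[0,0,1.]])
    return K,np.array(m['dist_coeffs'],float),np.array(m['world_to_cam'])
def ray(n,p):
    K,d,T=cam(n); u=cv2.undistortPoints(np.array([[p]],float),K,d)[0,0]
    v=T[:3,:3].T@np.array([u[0],-u[1],-1.]); return -T[:3,:3].T@T[:3,3],v
def at_z(n,p,z):
    o,v=ray(n,p); return o+v*(z-o[2])/v[2]
def proj(n,P):
    K,d,T=cam(n); c=T[:3,:3]@np.array(P,float)+T[:3,3]
    return cv2.projectPoints(np.array([[c[0],-c[1],-c[2]]]),np.zeros(3),np.zeros(3),K,d)[0].ravel()
def tri(a,b):
    (o1,v1),(o2,v2)=a,b
    s=np.linalg.lstsq(np.c_[v1,-v2],o2-o1,rcond=None)[0]
    p,q=o1+v1*s[0],o2+v2*s[1]; return (p+q)/2,np.linalg.norm(p-q)
def save(n,f,crop=None,k=1):
    im=optics.grab_frame(n)[:,:,::-1]
    if crop: a,b,c,d=crop; im=im[b:d,a:c]
    cv2.imwrite('pics/'+f,cv2.resize(im,None,fx=k,fy=k))
E
python3 - <<'E'
from h import *
save('side','s0.png'); save('top','t0.png')
for n in ['heater','heater_well','cover','cover_grip','block_grip','mat','block','spare_block']:
    r={}
    for c in ['top','side']:
        l=finder.landmark_of(c,n); print(n,c,[(np.round(x['point']),round(x['conf'],2)) for x in l[:2]])
        if l: r[c]=ray(c,l[0]['point'])
    if len(r)==2: p,e=tri(r['top'],r['side']); print('   ',p.round(4),e.round(4))
print(arm.get_state())
for c in ['top','side']: print(c,(-cam(c)[2][:3,:3].T@cam(c)[2][:3,3]).round(3))
E
```

```text
heater top [(array([344., 250.]), 0.94)]
heater side [(array([263., 285.]), 0.9), (array([233., 155.]), 0.16)]
    [ 0.4599 -0.2221 -0.0071] 0.0103
heater_well top [(array([184., 152.]), 0.23)]
heater_well side [(array([273., 267.]), 0.77), (array([351., 279.]), 0.64)]
    [ 0.6757  0.2821 -0.5828] 0.3467
cover top [(array([341., 240.]), 0.65), (array([434., 200.]), 0.22)]
cover side [(array([271., 265.]), 0.58)]
    [ 0.4886 -0.2042  0.0791] 0.0085
cover_grip top [(array([344., 235.]), 0.59)]
cover_grip side [(array([268., 251.]), 0.56)]
    [ 0.4909 -0.2007  0.1531] 0.0265
block_grip top []
block_grip side [(array([255., 190.]), 0.44), (array([285., 150.]), 0.43)]
mat top [(array([192., 251.]), 0.68)]
mat side [(array([252., 191.]), 0.95), (array([349., 277.]), 0.29)]
    [ 0.4493  0.2031 -0.0058] 0.0061
block top []
block side []
spare_block top [(array([271., 162.]), 0.86)]
spare_block side [(array([329., 226.]), 0.66)]
    [ 0.7105 -0.0108 -0.0011] 0.005
{'t': 0.9, 'q': array([ 1.46709627e+00,  3.58572034e-01,  1.18630845e-02, -4.74394282e-07,
       -1.22411315e+00, -2.88107653e-01]), 'qd': array([ 0.0005101 , -0.00122617,  0.00037579, -0.00139972, -0.00024119,
       -0.00051863]), 'joint_efforts': array([-7.02048292e-04, -5.82353103e+01,  2.93302900e+01,  7.00246274e+00,
        1.25315451e-02, -3.69926988e-05]), 'eef_pos': array([0.25775643, 0.62379728, 0.20706316]), 'ee_rot': array([-3.14158576e+00, -2.48366201e-05, -1.96260419e+00]), 'force': array([ 0.29709472, -0.6596268 , -0.29553932]), 'moment': array([-0.00577987,  0.01947608,  0.00100837]), 'width': 0.08759944688652128}
top [ 0.464 -0.026  1.415]
side [ 0.453 -0.851  1.11 ]
```

View pics/t0.png

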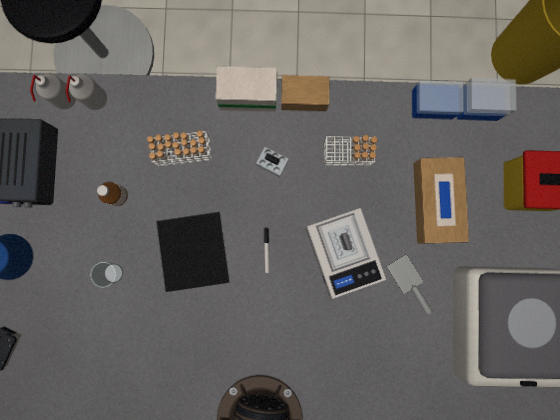

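View pics/s0.png

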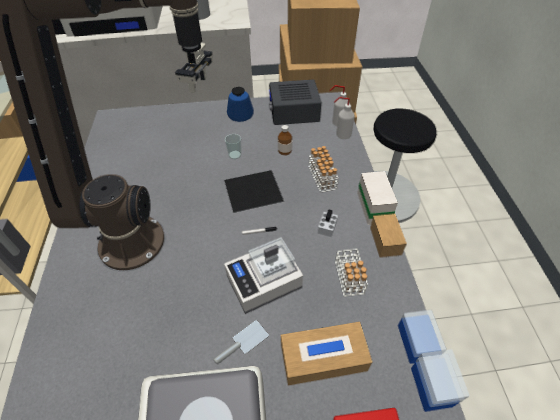

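The top view shows the heater at about (347,253), with its panel towards the robot and its well end up and slightly left. The mat is at (193,251). The side view agrees. Next I'll measure the heater and mat poses from their outlines.

```bash
cat > fit.py <<'E'
from h import *
def outline(im,lo,hi,box):
    g=cv2.cvtColor(im,cv2.COLOR_RGB2GRAY); m=np.zeros_like(g); a,b,c,d=box
    m[b:d,a:c]=cv2.inRange(g,lo,hi)[b:d,a:c]
    cs,_=cv2.findContours(cv2.morphologyEx(m,cv2.MORPH_OPEN,np.ones((3,3))),cv2.RETR_EXTERNAL,cv2.CHAIN_APPROX_NONE)
    return cv2.boxPoints(cv2.minAreaRect(max(cs,key=cv2.contourArea)))
E
python3 - <<'E'
from fit import *
im=optics.grab_frame('top')
o=im[:,:,::-1].copy(); big=cv2.resize(o[195:315,290:410],None,fx=5,fy=5,interpolation=cv2.INTER_CUBIC)
for nm,b,z in [('heater',outline(im,140,255,(295,195,395,310)),.085),('mat',outline(im,0,45,(150,205,240,300)),.003)]:
    W=np.array([at_z('top',p,z) for p in b]); print(nm,b.round(1).tolist(),W.round(4).tolist(),W.mean(0).round(4))
    e=W-np.roll(W,1,0); print([(np.hypot(*v[:2]).round(4),np.arctan2(v[1],v[0]).round(3)) for v in e])
    for p in b: cv2.circle(big,tuple(int(v) for v in ((p-[290,195])*5+2)),4,(0,0,255),1)
cv2.imwrite('pics/c1.png',big)
E
```

```text
heater [[316.5, 223.10000610351562], [360.1000061035156, 207.5], [385.8999938964844, 279.29998779296875], [342.3999938964844, 295.0]] [[0.5346, -0.137, 0.085], [0.5793, -0.2516, 0.085], [0.3921, -0.3222, 0.085], [0.3486, -0.2086, 0.085]] [ 0.4637 -0.2298  0.085 ]
[(np.float64(0.1993), np.float64(0.367)), (np.float64(0.123), np.float64(-1.199)), (np.float64(0.2), np.float64(-2.78)), (np.float64(0.1217), np.float64(1.937))]
mat [[156.0, 220.5], [219.0, 211.8000030517578], [228.8000030517578, 282.3999938964844], [165.6999969482422, 291.1000061035156]] [[0.534, 0.3067, 0.003], [0.5634, 0.1305, 0.003], [0.3674, 0.0964, 0.003], [0.3384, 0.2707, 0.003]] [0.4508 0.201  0.003 ]
[(np.float64(0.1989), np.float64(0.182)), (np.float64(0.1786), np.float64(-1.406)), (np.float64(0.1989), np.float64(-2.969)), (np.float64(0.1767), np.float64(1.736))]
```

View pics/c1.png

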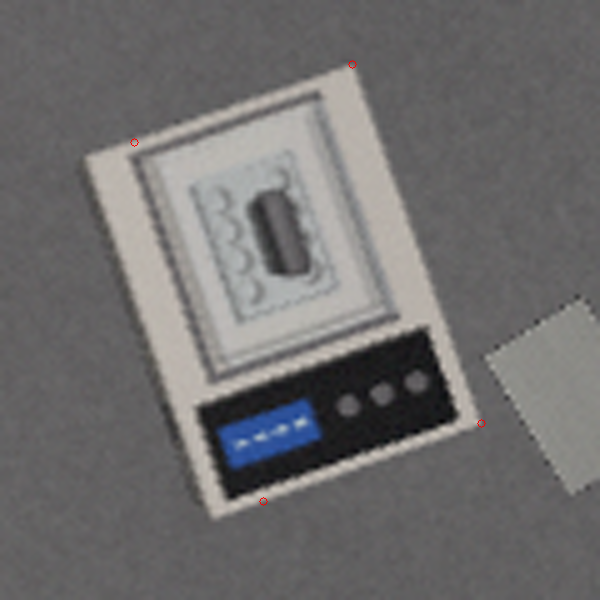

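The crop shows the heater's top-face corners at about (88,156), (352,66), (480,425) and (214,518) in crop pixels. The automatic rectangle came out wrong because the black panel cut it off, so I'll fit these corners instead and check against the bezel and tab.

```bash
python3 - <<'E'
from fit import *
full=lambda p:(np.array(p)+.5)/5-.5+[290,195]
C=np.array([at_z('top',full(p),.085)[:2] for p in [(88,156),(352,66),(480,425),(214,518)]])
M=np.array([(.1,.075),(.1,-.075),(-.1,-.075),(-.1,.075)])
c=C.mean(0);D=C-c; th=np.arctan2((M[:,0]*D[:,1]-M[:,1]*D[:,0]).sum(),(M*D).sum())
R=np.array([[np.cos(th),-np.sin(th)],[np.sin(th),np.cos(th)]])
print('heater',c,th,'res mm',((D-M@R.T)*1e3).round(1).tolist()); w=c+R@[.03,0]; print('well',w)
# bezel corners in crop (z .091)
B=np.array([at_z('top',full(p),.091)[:2] for p in [(132,155),(322,93),(398,317),(211,382)]]);print('bezel',B.mean(0))
for n,z in [('cover_grip',.169)]:
    print('tab from top px', at_z('top',full((281,234)),.179), 'pred px',(proj('top',[*w,.179])+.5-[290,195])*5)
im=optics.grab_frame('side')[:,:,::-1].copy(); x0,y0,k=215,225,6
big=cv2.resize(im[y0:y0+95,x0:x0+100],None,fx=k,fy=k,interpolation=cv2.INTER_CUBIC)
def pt(P,col): cv2.circle(big,tuple(int(v) for v in (proj('side',P)-[x0,y0]+.5)*k),3,col,1)
for m in M: pt([*(c+R@m),.085],(0,0,255)); pt([*(c+R@m),0],(0,160,255))
for sx in(-1,1):
  for sy in(-1,1):
    pt([*(w+R@[sx*.022,sy*.007]),.179],(0,255,0)); pt([*(w+R@[sx*.056,sy*.045]),.145],(255,0,255))
cv2.imwrite('pics/c2.png',big)
E
```

```text
heater [ 0.45903909 -0.21694922] 0.3573188717331662 res mm [[0.4, -0.8], [-0.6, 0.9], [-0.2, 0.9], [0.4, -0.9]]
well [ 0.48714423 -0.20645631]
bezel [ 0.48700132 -0.20630081]
tab from top px [ 0.4868548  -0.20176663  0.179     ] pred px [291.07281844 234.16274744]
```

View pics/c2.png

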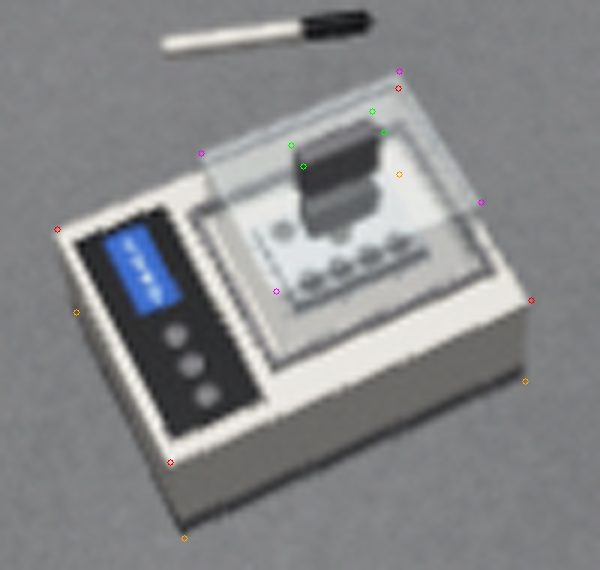

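The predicted heater outline and tab agree with the side view to about 1 px (2–3 mm). The heater is at (0.459,-0.217) with yaw 0.357, and the well is at (0.487,-0.206). I'll move above the cover tab, with yaw going from -1.963 to -4.355, which is equivalent to 1.928.

Call:
apply_moves(increments=[0.016, -0.034, 0.006, 0, 0, -0.1, 0.016, -0.034, 0.006, 0, 0, -0.1, 0.016, -0.034, 0.006, 0, 0, -0.1, 0.016, -0.034, 0.006, 0, 0, -0.1, 0.016, -0.034, 0.006, 0, 0, -0.1, 0.016, -0.034, 0.006, 0, 0, -0.1, 0.016, -0.034, 0.006, 0, 0, -0.1, 0.016, -0.034, 0.006, 0, 0, -0.1, 0.016, -0.034, 0.006, 0, 0, -0.1, 0.016, -0.034, 0, 0, 0, -0.1, 0.006, -0.034, 0, 0, 0, -0.1, 0.006, -0.034, 0, 0, 0, -0.1, 0.006, -0.034, 0, 0, 0, -0.1, 0.006, -0.034, 0, 0, 0, -0.1, 0.006, -0.034, 0, 0, 0, -0.1, 0.006, -0.034, 0, 0, 0, -0.1, 0.006, -0.034, 0, 0, 0, -0.1, 0.005, -0.034, 0, 0, 0, -0.1, 0.005, -0.034, 0, 0, 0, -0.1, 0.005, -0.034, 0, 0, 0, -0.1], hand=0)

```text
t: 2.67
eef_pos: [0.4767, -0.0833, 0.2653]
ee_rot: [3.132, 0.006, 2.236]
force: [0.9, 0.7, 0.5]
width: 0.0871
```

Call:
apply_moves(increments=[0.002, -0.03, 0, 0, 0, -0.077, 0.002, -0.03, 0, 0, 0, -0.077, 0.002, -0.03, 0, 0, 0, -0.077, 0.002, -0.027, 0, 0, 0, -0.077, 0, 0, 0, 0, 0, 0])

```text
t: 3.08
eef_pos: [0.4841, -0.2116, 0.2662]
ee_rot: [3.13, 0.008, 1.901]
force: [-0.7, 0.1, 0.6]
width: 0.0876
```

```bash
python3 - <<'E'
from h import *
s=arm.get_state(); print(s['eef_pos'],s['ee_rot'])
im=optics.grab_frame('side')[:,:,::-1].copy(); x0,y0,k=205,175,5
big=cv2.resize(im[y0:y0+120,x0:x0+120],None,fx=k,fy=k,interpolation=cv2.INTER_CUBIC)
cv2.imwrite('pics/c3.png',big)
print((proj('side',s['eef_pos'])-[x0,y0])*k)
E
```

```text
[ 0.48408181 -0.21162457  0.26623335] [3.13029308 0.00762548 1.90116959]
[320.10893069 280.75249939]
```

View pics/c3.png

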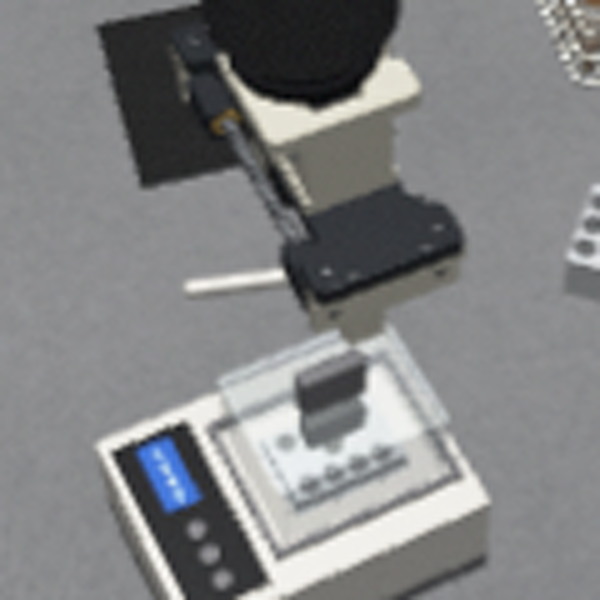

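The open gripper is just above and behind the tab, lined up to within a few mm. I'll correct the small offset and descend.

Call:
apply_moves(increments=[0.003, 0.005, -0.01, 0.0035, 0.013, 0.027, 0, 0, -0.02, 0, 0, 0, 0, 0, -0.02, 0, 0, 0, 0, 0, -0.02, 0, 0, 0, 0, 0, -0.01, 0, 0, 0, 0, 0, 0, 0, 0, 0])

```text
t: 3.63
eef_pos: [0.4876, -0.1997, 0.1816]
ee_rot: [3.14, -0.003, 1.948]
force: [0.9, 0.5, -0.1]
width: 0.0876
```

Call:
apply_moves(increments=[0, -0.006, -0.008, 0, 0, -0.02, 0, 0, -0.008, 0, 0, 0, 0, 0, -0.004, 0, 0, 0, 0, 0, 0, 0, 0, 0])

```text
t: 3.97
eef_pos: [0.4886, -0.2033, 0.16]
ee_rot: [3.141, -0.003, 1.934]
force: [0.0, 0.1, -0.1]
width: 0.0877
```

Call:
apply_moves(increments=[-0.001, -0.003, 0, 0, 0, 0, 0, 0, 0, 0, 0, 0, 0, 0, 0, 0, 0, 0, 0, 0, 0, 0, 0, 0, 0, 0, 0, 0, 0, 0, 0, 0, 0, 0, 0, 0, 0, 0, 0, 0, 0, 0, 0, 0, 0, 0, 0, 0], hand=1, force=15)

```text
t: 4.63
eef_pos: [0.4888, -0.2072, 0.1624]
ee_rot: [3.137, -0.001, 1.934]
force: [-0.4, 0.1, 0.4]
width: 0.0399
```

Call:
apply_moves(increments=[0, 0, -0.002, 0, 0, 0, 0, 0, 0, 0, 0, 0, 0, 0, 0, 0, 0, 0, 0, 0, 0, 0, 0, 0, 0, 0, 0, 0, 0, 0, 0, 0, 0, 0, 0, 0])

```text
t: 5.13
eef_pos: [0.4888, -0.2071, 0.1601]
ee_rot: [3.137, -0.001, 1.934]
force: [-0.3, -0.4, 0.9]
width: 0.0021
```

The opening is 2 mm, so the jaws closed without the tab. I'll look.

```bash
python3 - <<'E'
from h import *
s=arm.get_state(); print(s)
im=optics.grab_frame('side')[:,:,::-1].copy(); x0,y0,k=205,185,6
big=cv2.resize(im[y0:y0+100,x0:x0+120],None,fx=k,fy=k,interpolation=cv2.INTER_CUBIC)
cv2.imwrite('pics/c4.png',big)
print((proj('side',s['eef_pos'])-[x0,y0])*k)
E
```

```text
{'t': 5.1333, 'q': array([-0.03334213,  0.15761264, -0.37330735, -0.00320747, -1.03606565,
       -1.17248793]), 'qd': array([ 1.57958650e-05,  7.34305634e-04, -1.34562956e-03,  8.21458258e-04,
        9.43675282e-04, -9.79309998e-04]), 'joint_efforts': array([-2.16986387e-03, -3.97538245e+01,  2.68170887e+01,  6.39351457e+00,
       -4.48159128e-02, -2.37797485e-04]), 'eef_pos': array([ 0.48878097, -0.207111  ,  0.16014281]), 'ee_rot': array([ 3.13700955e+00, -1.07227497e-03,  1.93413575e+00]), 'force': array([-0.27436807, -0.39892882,  0.91918034]), 'moment': array([ 0.0710037 , -0.13630802, -0.00167924]), 'width': 0.0020930663945361973}
[399.67311858 398.32671913]
```

View pics/c4.png

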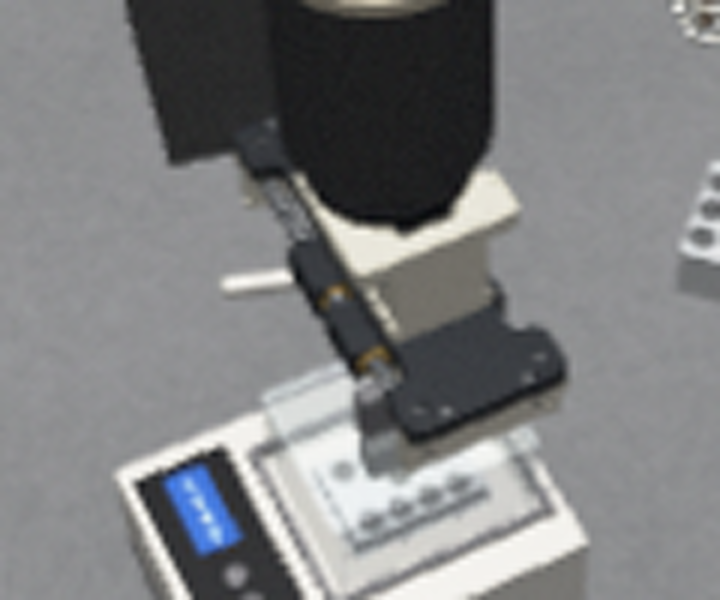

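```bash
python3 - <<'E'
from h import *
from scipy.spatial.transform import Rotation as Ro
s=arm.get_state(); p=s['eef_pos']; R=Ro.from_euler('xyz',s['ee_rot']).as_matrix()
th=.357; hx=np.array([np.cos(th),np.sin(th),0]); hy=np.array([-np.sin(th),np.cos(th),0]); w=np.array([.487,-.2063,0])
out=[]
for c,(x0,y0) in [('side',(225,200)),('top',(300,190))]:
    im=optics.grab_frame(c)[:,:,::-1].copy(); k=5
    big=cv2.resize(im[y0:y0+100,x0:x0+75],None,fx=k,fy=k,interpolation=cv2.INTER_CUBIC)
    def pt(P,col): cv2.circle(big,tuple(int(v) for v in (proj(c,P)-[x0,y0]+.5)*k),3,col,-1)
    pt(p,(0,0,255))
    for a in(-1,1):
        for d in (.011,-.055): pt(p+R@[0,a*.0095,d],(0,255,255))
        for b in (-1,1):
            pt(w+hx*.022*a+hy*.007*b+[0,0,.179],(0,255,0)); pt(w+hx*.056*a+hy*.045*b+[0,0,.145],(255,0,255))
            pt(p+R@[b*.0965,a*.039,-.055],(255,160,0))
    out.append(big)
cv2.imwrite('pics/c5.png',np.hstack(out))
E
```

```text
(no output)
```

View pics/c5.png

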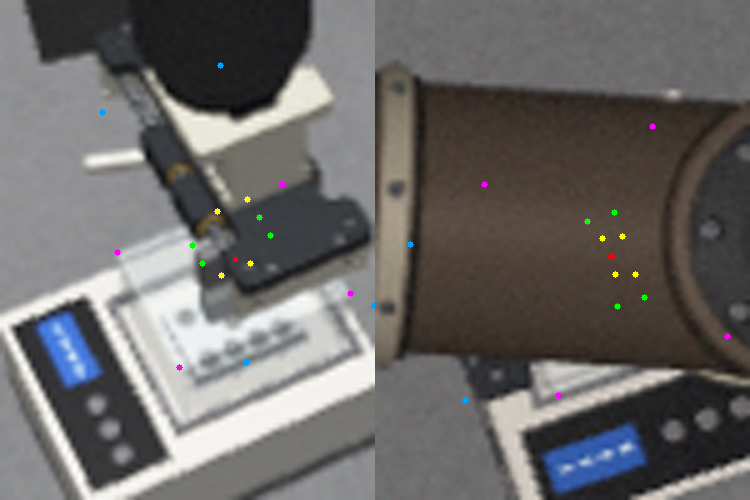

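The overlay is ambiguous because the gripper hides the tab. The cover hasn't moved. I'll open, rise a little and check the fingers themselves using image differences.

Call:
apply_moves(increments=[0, 0, 0.02, 0, 0, 0, 0, 0, 0.03, 0, 0, 0, 0, 0, 0.03, 0, 0, 0, 0, 0, 0.0, 0, 0, 0])

```text
t: 5.62
eef_pos: [0.4867, -0.207, 0.2412]
ee_rot: [-3.141, -0.003, 1.934]
force: [1.3, -1.0, 1.6]
width: 0.0005
```

```bash
python3 - <<'E'
from h import *
s=arm.get_state(); print(s['eef_pos'],s['width'],s['force'],s['moment'],s['ee_rot'])
im=optics.grab_frame('side')[:,:,::-1].copy(); np.save('a.npy',im); x0,y0,k=230,195,10
big=cv2.resize(im[y0:y0+60,x0:x0+75],None,fx=k,fy=k,interpolation=cv2.INTER_CUBIC)
cv2.imwrite('pics/c6.png',big)
print((proj('side',s['eef_pos'])-[x0,y0])*k)
E
```

```text
[ 0.486706   -0.2070347   0.24119648] 0.0005330634057958864 [ 1.26481401 -1.00671702  1.58774054] [ 0.0341697  -0.43167434 -0.00299526] [-3.14089501 -0.00323948  1.93391061]
[400.92500915 401.57960772]
```

View pics/c6.png

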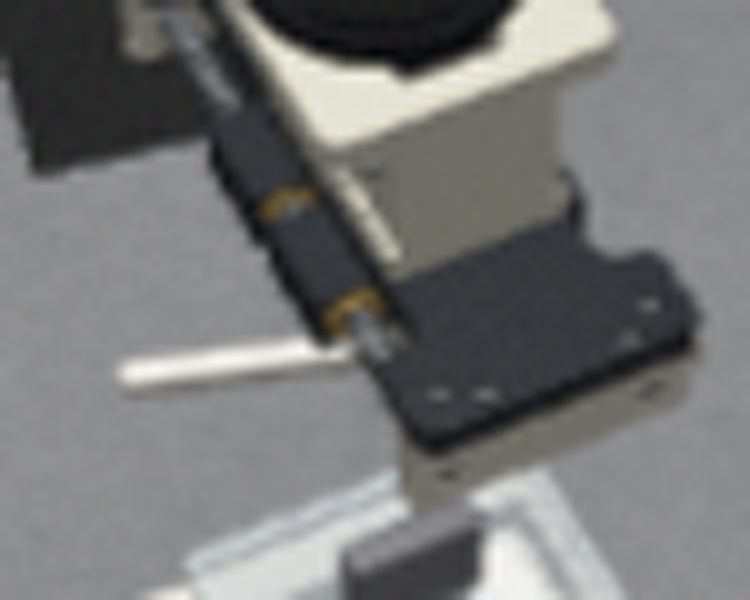

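I can't see the fingers here because the gripper body hides them. The body also appears higher than the stated pose implies. I'll compare this with the starting picture s0, where the fingers were in clear view.

```bash
python3 - <<'E'
from h import *
from scipy.spatial.transform import Rotation as Ro
p=np.array([.25776,.6238,.20706]); R=Ro.from_euler('xyz',[np.pi,0,-1.9626]).as_matrix()
P=[]
for n,(x0,y0) in [('s',(160,30)),('t',(110,150))]:
    c={'s':'side','t':'top'}[n]
    print(c,'TCP px',proj(c,p))
x0,y0,k=165,30,10
im=cv2.imread('pics/s0.png')[y0:y0+60,x0:x0+40]; a=cv2.resize(im,None,fx=k,fy=k,interpolation=cv2.INTER_CUBIC); b=a.copy()
def pt(q,col): cv2.circle(b,tuple(int(v) for v in (proj('side',p+R@q)-[x0,y0]+.5)*k),4,col,-1)
pt([0,0,0],(0,0,255))
for s in(-1,1):
    pt([s*.044,0,.011],(0,255,255)); pt([s*.065,0,.011],(0,255,0))
    for t in (-1,1): pt([s*.0965,t*.039,-.055],(255,160,0))
cv2.imwrite('pics/c7.png',np.hstack([a,b]))
E
```

```text
side TCP px [198.92819334  88.63753304]
top TCP px [ -0.81571755 327.48147974]
```

View pics/c7.png

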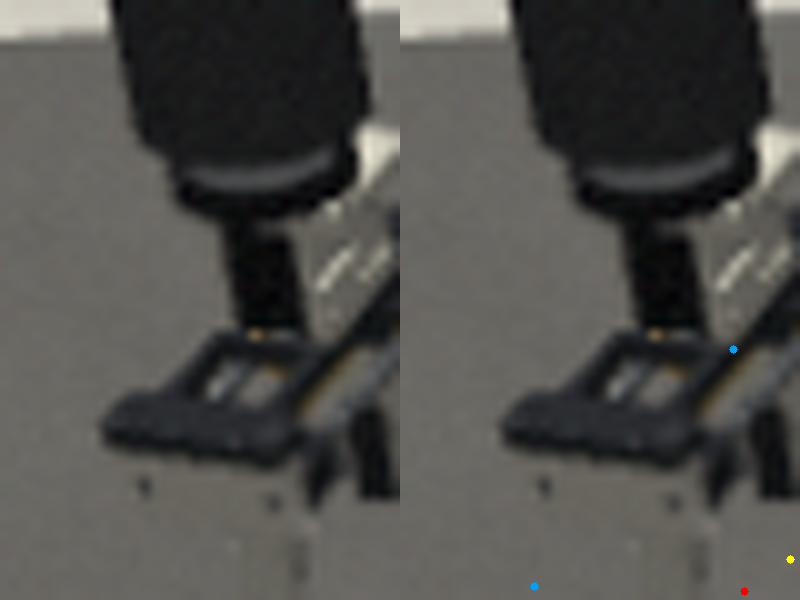

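It's still ambiguous. I'll turn the tool a quarter turn so the side camera sees the jaws broadside, then difference open against closed numerically.

Call:
apply_moves(increments=[0, 0, 0.01, 0, 0, 0.12, 0, 0, 0, 0, 0, 0.12, 0, 0, 0, 0, 0, 0.12, 0, 0, 0, 0, 0, 0.12, 0, 0, 0, 0, 0, 0.12, 0, 0, 0, 0, 0, 0.12, 0, 0, 0, 0, 0, 0.12, 0, 0, 0, 0, 0, 0.12, 0, 0, 0, 0, 0, 0.12, 0, 0, 0, 0, 0, 0.12, 0, 0, 0, 0, 0, 0.12, 0, 0, 0, 0, 0, 0, 0, 0, 0, 0, 0, 0])

```text
t: 6.75
eef_pos: [0.4822, -0.2049, 0.2406]
ee_rot: [-3.142, -0.014, -2.979]
force: [-0.1, -0.4, 0.2]
width: 0.0005
```

```bash
python3 - <<'E'
from h import *
np.save('a.npy',optics.grab_frame('side'))
E
```

Call:
apply_moves(increments=[0, 0, 0, 0, 0, 0, 0, 0, 0, 0, 0, 0, 0, 0, 0, 0, 0, 0, 0, 0, 0, 0, 0, 0, 0, 0, 0, 0, 0, 0, 0, 0, 0, 0, 0, 0, 0, 0, 0, 0, 0, 0, 0, 0, 0, 0, 0, 0, 0, 0, 0, 0, 0, 0, 0, 0, 0, 0, 0, 0], hand=0)

```text
t: 7.63
eef_pos: [0.4821, -0.2049, 0.2401]
ee_rot: [3.141, -0.015, -2.99]
force: [-0.5, -0.2, -0.8]
width: 0.0615
```

```bash
python3 - <<'E'
from h import *
from scipy.spatial.transform import Rotation as Ro
s=arm.get_state(); p=s['eef_pos']; R=Ro.from_euler('xyz',s['ee_rot']).as_matrix(); print(p,s['ee_rot'],s['width'])
a=np.load('a.npy'); b=optics.grab_frame('side'); d=np.abs(a.astype(int)-b).max(2)
m=(cv2.GaussianBlur(d.astype(np.uint8),(3,3),0)>22).astype(np.uint8)
n,l,st,ce=cv2.connectedComponentsWithStats(m)
print([(st[i].tolist()) for i in range(1,n) if st[i][4]>8])
for q in ([0,0,0],[0,0,.011],[.044,0,.011],[-.044,0,.011],[.065,0,.011],[-.065,0,.011],[.0965,-.039,-.055],[-.0965,-.039,-.055],[.0965,.039,-.055],[-.0965,.039,-.055]): print(q,proj('side',p+R@q).round(0))
x0,y0,k=220,165,5
o=[cv2.resize(x[y0:y0+110,x0:x0+80,::-1],None,fx=k,fy=k,interpolation=cv2.INTER_CUBIC) for x in (a,b)]
cv2.imwrite('pics/c8.png',np.hstack(o))
E
```

```text
[ 0.48208426 -0.20490565  0.24013039] [ 3.14140705 -0.0147883  -2.98981488] 0.061538520419075975
[[261, 156, 6, 2, 10], [242, 204, 18, 12, 164], [244, 210, 53, 27, 784]]
[0, 0, 0] [268. 235.]
[0, 0, 0.011] [268. 237.]
[0.044, 0, 0.011] [253. 240.]
[-0.044, 0, 0.011] [283. 234.]
[0.065, 0, 0.011] [246. 242.]
[-0.065, 0, 0.011] [291. 233.]
[0.0965, -0.039, -0.055] [235. 241.]
[-0.0965, -0.039, -0.055] [306. 227.]
[0.0965, 0.039, -0.055] [230. 219.]
[-0.0965, 0.039, -0.055] [298. 205.]
```

View pics/c8.png

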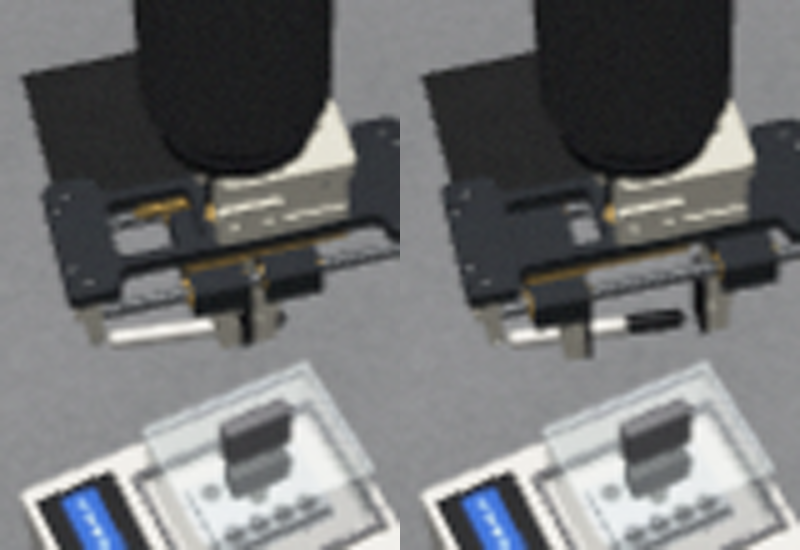

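The jaws work and sit within about 3 px of where they were predicted, but they appear high, roughly 15–20 mm up if that shift is all in z. The tab looked a little low, so the fingers probably closed over its top. I'll turn back and go down half open until the tips touch the cover's flat top, to get the true height.

Call:
apply_moves(increments=[0.001, 0, 0, 0.002, -0.0146, -0.12, 0.001, 0, 0, 0, 0, -0.12, 0.001, 0, 0, 0, 0, -0.12, 0.001, 0, 0, 0, 0, -0.12, 0, 0, 0, 0, 0, -0.12, 0, 0, 0, 0, 0, -0.12, 0, 0, 0, 0, 0, -0.12, 0, 0, 0, 0, 0, -0.12, 0, 0, 0, 0, 0, -0.12, 0, 0, 0, 0, 0, -0.12, 0, 0, 0, 0, 0, -0.12, 0, 0, 0, 0, 0, -0.03, 0, 0, 0, 0, 0, 0], hand=0.43)

```text
t: 8.77
eef_pos: [0.4863, -0.2049, 0.2403]
ee_rot: [3.14, 0.001, 1.885]
force: [0.1, 0.2, -0.7]
width: 0.0501
```

Call:
apply_moves(increments=[0.0005, -0.0015, -0.02, 0, 0, 0.043, 0, 0, -0.02, 0, 0, 0, 0, 0, -0.02, 0, 0, 0, 0, 0, -0.015, 0, 0, 0, 0, 0, 0, 0, 0, 0])

```text
t: 9.18
eef_pos: [0.488, -0.2067, 0.1646]
ee_rot: [3.136, 0.003, 1.938]
force: [-0.1, -0.1, 0.2]
width: 0.0505
```

Call:
apply_moves(increments=[0, 0, -0.004, 0, 0, 0, 0, 0, -0.004, 0, 0, 0, 0, 0, 0, 0, 0, 0])

```text
t: 9.43
eef_pos: [0.4886, -0.207, 0.1571]
ee_rot: [3.136, 0.004, 1.941]
force: [-0.4, -0.3, 0.0]
width: 0.0499
```

Call:
apply_moves(increments=[0, 0, -0.003, 0, 0, 0, 0, 0, -0.002, 0, 0, 0, 0, 0, 0, 0, 0, 0])

```text
t: 9.68
eef_pos: [0.4898, -0.2072, 0.1537]
ee_rot: [3.133, 0.006, 1.942]
force: [-0.3, -0.2, 0.7]
width: 0.0496
```

Call:
apply_moves(increments=[-0.001, 0, -0.003, 0, 0, 0, 0, 0, -0.002, 0, 0, 0, 0, 0, 0, 0, 0, 0])

```text
t: 9.93
eef_pos: [0.4893, -0.2072, 0.1491]
ee_rot: [3.131, 0.007, 1.942]
force: [0.1, 0.2, -0.2]
width: 0.0498
```

Call:
apply_moves(increments=[-0.001, 0, -0.003, 0, 0, 0, 0, 0, -0.002, 0, 0, 0, 0, 0, 0, 0, 0, 0])

```text
t: 10.18
eef_pos: [0.4882, -0.2073, 0.1437]
ee_rot: [3.131, 0.007, 1.942]
force: [0.5, 0.1, 0.4]
width: 0.05
```

```bash
python3 - <<'E'
from h import *
s=arm.get_state(); print(s['eef_pos'],s['force'],s['moment'],s['q'])
im=optics.grab_frame('side')
print(proj('side',s['eef_pos']), proj('top',s['eef_pos']))
E
```

```text
[ 0.48817865 -0.20725041  0.1437253 ] [0.45721432 0.06435232 0.43506257] [ 0.14178304 -0.1172156  -0.01824722] [-0.02977702  0.1660511  -0.40681317  0.00248861 -0.98573599 -1.17114083]
[271.56483859 254.52662486] [345.99395625 241.1326235 ]
```

Call:
apply_moves(increments=[0, 0, -0.003, 0, 0, 0, 0, 0, -0.002, 0, 0, 0, 0, 0, 0, 0, 0, 0])

```text
t: 10.48
eef_pos: [0.4883, -0.2073, 0.1384]
ee_rot: [3.131, 0.007, 1.942]
force: [-0.5, -0.1, -1.2]
width: 0.0499
```

Call:
apply_moves(increments=[0, 0, -0.003, 0, 0, 0, 0, 0, -0.002, 0, 0, 0, 0, 0, 0, 0, 0, 0])

```text
t: 10.73
eef_pos: [0.4883, -0.2073, 0.1328]
ee_rot: [3.131, 0.007, 1.942]
force: [0.2, 0.6, -0.4]
width: 0.0498
```

```bash
python3 - <<'E'
from h import *
print(arm.tips_ahead)
im=optics.grab_frame('top'); cv2.imwrite('pics/t1.png',im[:,:,::-1])
x0,y0,k=225,190,7
b=optics.grab_frame('side'); B=cv2.resize(b[y0:y0+80,x0:x0+80,::-1],None,fx=k,fy=k,interpolation=cv2.INTER_CUBIC)
cv2.imwrite('pics/c9.png',B)
E
```

```text
0.011
```

View pics/c9.png

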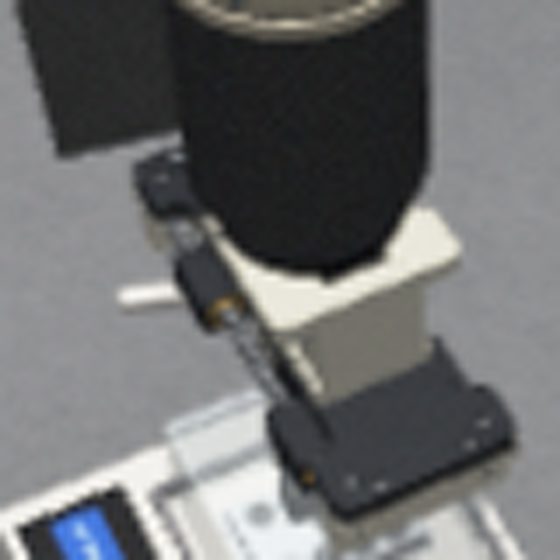

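The body is squarely over the tab but still clearly high, so the tips haven't reached the cover yet. I'll keep going down in small steps until there is contact.

Call:
apply_moves(increments=[0, 0, -0.003, 0, 0, 0, 0, 0, -0.002, 0, 0, 0, 0, 0, 0, 0, 0, 0])

```text
t: 11.08
eef_pos: [0.4887, -0.2073, 0.1279]
ee_rot: [3.13, 0.007, 1.942]
force: [-0.1, 0.1, 0.0]
width: 0.0502
```

Call:
apply_moves(increments=[0, 0, -0.003, 0, 0, 0, 0, 0, -0.002, 0, 0, 0, 0, 0, 0, 0, 0, 0])

```text
t: 11.33
eef_pos: [0.4894, -0.2075, 0.1266]
ee_rot: [3.129, 0.009, 1.944]
force: [-0.3, -0.3, 1.2]
width: 0.05
```

Call:
apply_moves(increments=[0, 0, -0.003, 0, 0, 0, 0, 0, -0.001, 0, 0, 0])

```text
t: 11.5
eef_pos: [0.4901, -0.2077, 0.126]
ee_rot: [3.127, 0.011, 1.945]
force: [-5.1, 3.1, 9.6]
width: 0.0497
```

Contact is at a reported z of about 0.127. The true tip height there is 0.145, so the TCP reading is about 29 mm too low. I'll back off 4 mm and close.

Call:
apply_moves(increments=[-0.002, 0.001, 0.004, 0, 0, 0, 0, 0, 0.001, 0, 0, 0, 0, 0, 0, 0, 0, 0, 0, 0, 0, 0, 0, 0, 0, 0, 0, 0, 0, 0, 0, 0, 0, 0, 0, 0, 0, 0, 0, 0, 0, 0, 0, 0, 0, 0, 0, 0], hand=1, force=15)

```text
t: 12.17
eef_pos: [0.4881, -0.2064, 0.1308]
ee_rot: [3.127, 0.011, 1.945]
force: [-0.7, 0.0, 3.5]
width: 0.014
```

I have the tab, at a 14 mm opening. Lifting straight up.

Call:
apply_moves(increments=[0, 0, 0.004, 0, 0, 0, 0, 0, 0.008, 0, 0, 0, 0, 0, 0.012, 0, 0, 0, 0, 0, 0.015, 0, 0, 0, 0, 0, 0.015, 0, 0, 0, 0, 0, 0.015, 0, 0, 0, 0, 0, 0.015, 0, 0, 0, 0, 0, 0.014, 0.005, 0.018, 0, 0, 0, 0, 0, 0, 0])

```text
t: 12.92
eef_pos: [0.4848, -0.2064, 0.2341]
ee_rot: [-3.136, -0.003, 1.945]
force: [0.0, -1.5, -0.6]
width: 0.0135
```

Call:
apply_moves(increments=[-0.002, 0.015, 0, 0, 0, 0, -0.003, 0.028, 0, 0, 0, 0, -0.003, 0.034, 0, 0, 0, 0, -0.003, 0.034, 0, 0, 0, 0, -0.003, 0.034, 0, 0, 0, 0, -0.003, 0.034, 0, 0, 0, 0, -0.003, 0.034, 0, 0, 0, 0, -0.003, 0.034, 0, 0, 0, 0, -0.003, 0.034, 0, 0, 0, 0, -0.003, 0.034, 0, 0, 0, 0, -0.003, 0.034, 0, 0, 0, 0, -0.002, 0.028, 0, 0, 0, 0, 0, 0.015, -0.01, 0, 0, 0, 0, 0, -0.02, 0, 0, 0, 0, 0, 0, 0, 0, 0])

```text
t: 14.17
eef_pos: [0.4417, 0.2023, 0.1983]
ee_rot: [-3.139, -0.006, 1.939]
force: [-1.4, -1.0, -2.3]
width: 0.0138
```

```bash
python3 - <<'E'
from h import *
b=optics.grab_frame('side'); optics.grab_frame('top')
for c in('side','top'):
    for n in ('cover','cover_grip','block_grip','heater','heater_well','block'):
        l=finder.landmark_of(c,n); print(c,n,[(np.round(x['point'],1),round(x['conf'],2)) for x in l[:2]])
s=arm.get_state(); print(s['eef_pos'],s['width'],s['force'],proj('side',s['eef_pos']))
for P in ([.487,-.2063,.085],[.487,-.2063,.123],[.459,-.217,0],[.4885,-.2058,.123]): print(P,proj('side',P),proj('top',P))
E
```

```text
side cover [(array([249.4, 160.8]), 0.83)]
side cover_grip [(array([244.5, 143.5]), 0.72), (array([284.8, 151.1]), 0.18)]
side block_grip [(array([269.8, 257.7]), 0.9), (array([247.5, 160.9]), 0.57)]
side heater [(array([264. , 282.1]), 0.89)]
side heater_well [(array([275. , 265.5]), 0.82)]
side block [(array([275.3, 269.2]), 0.67)]
top cover [(array([180.2, 254.6]), 0.63)]
top cover_grip []
top block_grip [(array([342.4, 237.7]), 0.76)]
top heater [(array([344.3, 253. ]), 0.78)]
top heater_well [(array([341.9, 240.4]), 0.69), (array([182.9, 151.4]), 0.36)]
top block [(array([343.4, 241.9]), 0.84), (array([269.6, 253.1]), 0.29)]
[0.44410476 0.202383   0.20213922] 0.01367536254076897 [-0.01134707 -0.24097621 -0.44998276] [247.9602664  150.85984715]
[0.487, -0.2063, 0.085] [271.67175931 264.78700332] [342.45161245 241.90359105]
[0.487, -0.2063, 0.123] [271.33476486 258.09569108] [344.4623048 241.7049265]
[0.459, -0.217, 0] [264.162801   282.31763533] [341.98708736 252.43992559]
[0.4885, -0.2058, 0.123] [271.80976117 257.91046529] [344.27691532 241.1124005 ]
```

The cover is in the gripper over the mat, and the block is still in its well. Lowering now.

Call:
apply_moves(increments=[0.005, 0, -0.015, 0, 0, 0, 0, 0, -0.025, 0, 0, 0, 0, 0, -0.025, 0, 0, 0, 0, 0, -0.025, 0, 0, 0, 0, 0, -0.025, 0, 0, 0, 0, 0, -0.015, 0, 0, 0, 0, 0, -0.01, 0, 0, 0, 0, 0, 0, 0, 0, 0])

```text
t: 15.53
eef_pos: [0.4507, 0.203, 0.059]
ee_rot: [3.132, -0.009, 1.939]
force: [-0.2, 0.1, -2.0]
width: 0.0138
```

Call:
apply_moves(increments=[0, 0, -0.004, 0, 0, 0, 0, 0, -0.003, 0, 0, 0, 0, 0, -0.002, 0, 0, 0, 0, 0, 0, 0, 0, 0])

```text
t: 15.87
eef_pos: [0.4518, 0.2038, 0.0508]
ee_rot: [3.13, -0.009, 1.939]
force: [-0.6, -0.1, -1.9]
width: 0.0139
```

Call:
apply_moves(increments=[0, 0, -0.003, 0, 0, 0, 0, 0, -0.001, 0, 0, 0])

```text
t: 16.03
eef_pos: [0.4529, 0.2051, 0.0486]
ee_rot: [3.127, -0.01, 1.94]
force: [-3.7, -0.0, 6.1]
width: 0.0139
```

The cover is standing on the mat. Releasing it.

Call:
apply_moves(increments=[0, 0, 0.001, 0, 0, 0, 0, 0, 0, 0, 0, 0, 0, 0, 0, 0, 0, 0, 0, 0, 0, 0, 0, 0, 0, 0, 0, 0, 0, 0, 0, 0, 0.01, 0, 0, 0, 0, 0, 0.03, 0, 0, 0, 0, 0, 0.04, 0, 0, 0, 0, 0, 0.04, 0, 0, 0, 0, 0, 0.03, 0, 0, 0], hand=0.43)

```text
t: 16.87
eef_pos: [0.4493, 0.2017, 0.1997]
ee_rot: [3.138, -0.006, 1.939]
force: [0.1, 1.7, -0.5]
width: 0.0498
```

```bash
python3 - <<'E'
from h import *
from scipy.optimize import minimize
th=.357; hx=np.array([np.cos(th),np.sin(th),0]); hy=np.array([-np.sin(th),np.cos(th),0])
obs={}
for c in('top','side'):
    im=optics.grab_frame(c); g=cv2.cvtColor(im,cv2.COLOR_RGB2GRAY); q=proj(c,[.487,-.2063,.123]).astype(int)
    x0,y0=q-13; sub=g[y0:y0+27,x0:x0+27]
    w=(np.clip(110-sub.astype(float),0,60)); m=cv2.connectedComponents((w>15).astype(np.uint8))[1]; k=m[13,13]; m=(m==k)
    ys,xs=np.nonzero(m); ww=w[m]; obs[c]=np.array([x0+(xs*ww).sum()/ww.sum(),y0+(ys*ww).sum()/ww.sum()])
    print(c,k,m.sum(),obs[c], xs.min()+x0,xs.max()+x0,ys.min()+y0,ys.max()+y0)
def pred(c,o):
    P=[o+hx*a*.02+hy*b*.008+[0,0,z] for a in(-1,1) for b in(-1,1) for z in(.111,.135)]
    h=cv2.convexHull(np.array([proj(c,p) for p in P],np.float32)); M=cv2.moments(h); return np.array([M['m10']/M['m00'],M['m01']/M['m00']])
for cs in (['top'],['side'],['top','side']):
    r=minimize(lambda v:sum(((pred(c,np.array([*v,0]))-obs[c])**2).sum() for c in cs),[.487,-.2063],method='Nelder-Mead'); print(cs,r.x,r.fun)
for n in('cover','cover_grip'):
    R={}
    for c in('top','side'):
        l=finder.landmark_of(c,n); 
        if l: R[c]=ray(c,l[0]['point']); print(n,c,l[0]['conf'])
    if len(R)==2: print(n,tri(R['top'],R['side']))
E
```

```text
top 1 106 [344.4200236  241.79184224] 340 349 234 249
side 1 93 [270.95823885 258.77324263] 265 277 254 264
['top'] [ 0.48691824 -0.20600624] 0.00016127706585805865
['side'] [ 0.4856314  -0.20871214] 5.2834910023727424e-05
['top', 'side'] [ 0.48640942 -0.20690693] 0.4598647853791402
cover top 0.82
cover side 0.66
cover (array([ 0.45751333,  0.20388507, -0.01603851]), np.float64(0.0030239324723007103))
cover_grip top 0.56
cover_grip side 0.86
cover_grip (array([0.45537514, 0.21808693, 0.06617759]), np.float64(0.02339489864811624))
```

Call:
apply_moves(increments=[0.003, -0.02, 0, 0, 0, 0, 0.003, -0.034, 0, 0, 0, 0, 0.003, -0.034, 0, 0, 0, 0, 0.003, -0.034, 0, 0, 0, 0, 0.003, -0.034, 0, 0, 0, 0, 0.003, -0.034, 0, 0, 0, 0, 0.003, -0.034, 0, 0, 0, 0, 0.003, -0.034, 0, 0, 0, 0, 0.003, -0.034, 0, 0, 0, 0, 0.003, -0.034, 0, 0, 0, 0, 0.003, -0.034, 0, 0, 0, 0, 0.003, -0.028, 0, 0, 0, 0, 0.003, -0.015, 0, 0, 0, 0, 0, 0, 0, 0, 0, 0, 0, 0, 0, 0, 0, 0])

```text
t: 18.42
eef_pos: [0.4743, -0.2224, 0.1734]
ee_rot: [-3.103, -0.012, 1.941]
force: [0.7, 0.2, 0.2]
width: 0.0499
```

Call:
apply_moves(increments=[0.012, 0.016, 0, 0.003, -0.04, -0.013, 0, 0, 0, 0, 0, 0])

```text
t: 18.58
eef_pos: [0.4851, -0.2058, 0.1706]
ee_rot: [-3.138, -0.002, 1.926]
force: [-0.0, -0.2, 0.3]
width: 0.05
```

Descend to a reported z of 0.086, which puts the grasp point on the middle of the bar.

Call:
apply_moves(increments=[0.001, -0.0005, -0.015, 0, 0, 0, 0, 0, -0.02, 0, 0, 0, 0, 0, -0.02, 0, 0, 0, 0, 0, -0.015, 0, 0, 0, 0, 0, -0.01, 0, 0, 0, 0, 0, 0, 0, 0, 0])

```text
t: 19.08
eef_pos: [0.4835, -0.2011, 0.0861]
ee_rot: [-3.133, -0.004, 1.936]
force: [-0.4, -0.5, 0.7]
width: 0.0498
```

Call:
apply_moves(increments=[0.003, -0.0055, 0, 0, -0.009, -0.008, 0, 0, 0, 0, 0, 0])

```text
t: 19.25
eef_pos: [0.4861, -0.2058, 0.0857]
ee_rot: [-3.139, -0.002, 1.93]
force: [0.0, 0.6, 0.2]
width: 0.0497
```

Call:
apply_moves(increments=[0, -0.0005, 0, 0, 0, 0, 0, 0, 0, 0, 0, 0, 0, 0, 0, 0, 0, 0, 0, 0, 0, 0, 0, 0, 0, 0, 0, 0, 0, 0, 0, 0, 0, 0, 0, 0, 0, 0, 0, 0, 0, 0, 0, 0, 0, 0, 0, 0], hand=1, force=50)

```text
t: 19.92
eef_pos: [0.4879, -0.2063, 0.0889]
ee_rot: [3.139, 0.0, 1.931]
force: [0.2, -0.1, -1.0]
width: 0.0157
```

I have a firm grip on the bar, with a 16 mm opening. Next I'll start a gentle lean to the heater's left, which is a rotation about -hx with hx=(0.937,0.35,0), watching the forces.

Call:
apply_moves(increments=[-0.0003, 0.0009, 0.0005, -0.0187, -0.007, 0, -0.0003, 0.0009, 0.0005, -0.0187, -0.007, 0])

```text
t: 20.08
eef_pos: [0.4875, -0.2053, 0.0896]
ee_rot: [3.14, 0.041, 1.929]
force: [0.5, 0.3, 1.2]
width: 0.0158
```

Call:
apply_moves(increments=[-0.0003, 0.0009, 0.0005, -0.0187, -0.007, 0, -0.0003, 0.0009, 0.0005, -0.0187, -0.007, 0, 0, 0, 0, 0, 0, 0])

```text
t: 20.33
eef_pos: [0.4868, -0.2037, 0.0908]
ee_rot: [3.14, 0.084, 1.929]
force: [1.6, -2.8, -2.4]
width: 0.0159
```

Call:
apply_moves(increments=[0.0003, -0.0009, 0.0005, 0.0187, 0.007, 0, 0.0003, -0.0009, 0.0005, 0.0187, 0.007, 0, 0.0003, -0.0009, 0.0005, 0.0187, 0.007, 0, 0.0003, -0.0009, 0.0005, 0.0187, 0.007, 0])

```text
t: 20.67
eef_pos: [0.4874, -0.2056, 0.0917]
ee_rot: [3.14, -0.001, 1.934]
force: [-0.1, -0.1, -3.5]
width: 0.0157
```

```bash
python3 - <<'E'
from h import *
s=arm.get_state(); print(s['force'],s['moment'],s['eef_pos'],s['ee_rot'])
E
```

```text
[-0.12671206 -0.144833   -3.50292741] [-0.34903117 -0.41229557 -0.01297024] [ 0.48743636 -0.20564856  0.09166828] [ 3.13965009e+00 -1.46142231e-03  1.93392853e+00]
```

Call:
apply_moves(increments=[0.0003, -0.0009, 0.0005, 0.0187, 0.007, 0, 0.0003, -0.0009, 0.0005, 0.0187, 0.007, 0, 0.0003, -0.0009, 0.0005, 0.0187, 0.007, 0, 0.0003, -0.0009, 0.0005, 0.0187, 0.007, 0, 0, 0, 0, 0, 0, 0])

```text
t: 21.08
eef_pos: [0.4886, -0.2086, 0.092]
ee_rot: [3.139, -0.093, 1.934]
force: [-0.9, 2.0, 4.7]
width: 0.0156
```

Call:
apply_moves(increments=[-0.0004, 0.0012, 0.0007, -0.0187, -0.007, 0, -0.0004, 0.0012, 0.0007, -0.0187, -0.007, 0, -0.0004, 0.0012, 0.0007, -0.0187, -0.007, 0, -0.0004, 0.0012, 0.0007, -0.0187, -0.007, 0, -0.0004, 0.0012, 0.0007, -0.0187, -0.007, 0])

```text
t: 21.5
eef_pos: [0.4869, -0.2042, 0.094]
ee_rot: [3.139, 0.015, 1.931]
force: [0.6, -4.8, -3.3]
width: 0.0157
```

Call:
apply_moves(increments=[-0.0004, 0.0012, 0.0007, -0.0187, -0.007, 0, -0.0004, 0.0012, 0.0007, -0.0187, -0.007, 0, -0.0004, 0.0012, 0.0007, -0.0187, -0.007, 0, -0.0004, 0.0012, 0.0007, -0.0187, -0.007, 0, -0.0004, 0.0012, 0.0007, -0.0187, -0.007, 0, 0, 0, 0, 0, 0, 0])

```text
t: 22.0
eef_pos: [0.4845, -0.1979, 0.0986]
ee_rot: [3.136, 0.132, 1.936]
force: [2.9, -3.9, -5.2]
width: 0.0156
```

```bash
python3 - <<'E'
from h import *
s=arm.get_state(); print(s['force'],s['moment'],s['eef_pos'],s['ee_rot'])
for c in('side','top'):
    optics.grab_frame(c)
    for n in('heater','block','block_grip'):
        l=finder.landmark_of(c,n); print(c,n,[(x['point'],x['conf']) for x in l[:1]])
    print(proj(c,[.459,-.217,0]))
E
```

```text
[ 2.883774   -3.907851   -5.16113158] [-1.07445988 -0.61005609 -0.10206344] [ 0.48452622 -0.19794413  0.09858624] [3.13562586 0.1316962  1.93628051]
side heater [([264.2, 284.2], 0.9)]
side block [([275.1, 269.3], 0.77)]
side block_grip [([269.2, 253.9], 0.52)]
[264.162801   282.31763533]
top heater []
top block [([410.8, 288.4], 0.74)]
top block_grip []
[341.98708736 252.43992559]
```

Call:
apply_moves(increments=[0.0004, -0.0012, 0.0005, 0.0187, 0.007, 0, 0.0004, -0.0012, 0.0005, 0.0187, 0.007, 0, 0.0004, -0.0012, 0.0005, 0.0187, 0.007, 0, 0.0004, -0.0012, 0.0005, 0.0187, 0.007, 0, 0.0004, -0.0012, 0.0005, 0.0187, 0.007, 0, 0.0004, -0.0012, 0.0005, 0.0187, 0.007, 0])

```text
t: 22.9
eef_pos: [0.4836, -0.2028, 0.0965]
ee_rot: [3.141, -0.004, 1.933]
force: [-0.5, 2.3, -2.1]
width: 0.0157
```

Call:
apply_moves(increments=[0.0004, -0.0012, 0.0005, 0.0187, 0.007, 0, 0.0004, -0.0012, 0.0005, 0.0187, 0.007, 0, 0.0004, -0.0012, 0.0005, 0.0187, 0.007, 0, 0.0004, -0.0012, 0.0005, 0.0187, 0.007, 0, 0.0004, -0.0012, 0.0005, 0.0187, 0.007, 0, 0, 0, 0, 0, 0, 0])

```text
t: 23.4
eef_pos: [0.4849, -0.2059, 0.0986]
ee_rot: [3.141, -0.118, 1.932]
force: [-1.2, 1.3, 2.7]
width: 0.0157
```

```bash
python3 - <<'E'
from h import *
s=arm.get_state(); print(s['force'],s['moment'],s['eef_pos'],s['ee_rot'])
x0,y0,k=215,225,6
B=cv2.resize(optics.grab_frame('side')[y0:y0+95,x0:x0+100,::-1],None,fx=k,fy=k,interpolation=cv2.INTER_CUBIC)
C=np.array([(.1,.075),(-.1,.075),(-.1,-.075),(.1,-.075)]);th=.357;R=np.array([[np.cos(th),-np.sin(th)],[np.sin(th),np.cos(th)]])
for m in C: cv2.circle(B,tuple(int(v) for v in (proj('side',[*(R@m+[.459,-.217]),.085])-[x0,y0]+.5)*k),3,(0,0,255),1)
cv2.imwrite('pics/c10.png',B)
E
```

```text
[-1.18338009  1.28933437  2.674692  ] [0.4719438  0.48170881 0.15382276] [ 0.48488473 -0.20594845  0.09863568] [ 3.14090525 -0.11791639  1.93227511]
```

View pics/c10.png

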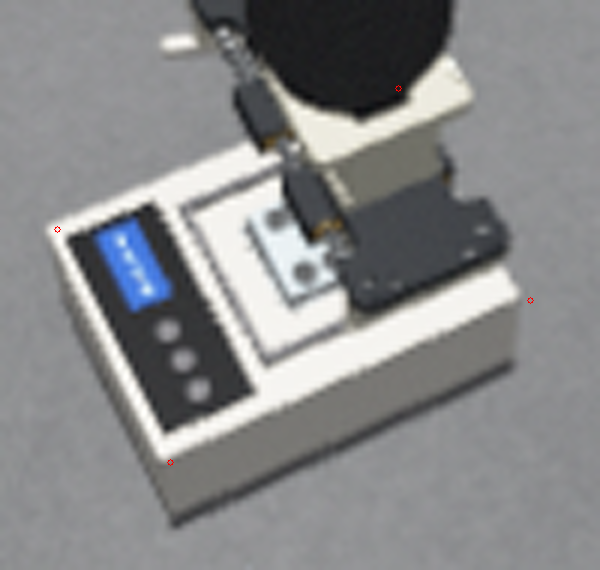

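The last picture shows the block's near face raised and leaning, and the heater standing. It has shifted about 1.5–2 px, or 5 mm. I'll do another swing each way.

Call:
apply_moves(increments=[-0.0003, 0.001, 0.0007, -0.0187, -0.007, 0, -0.0003, 0.001, 0.0007, -0.0187, -0.007, 0, -0.0003, 0.001, 0.0007, -0.0187, -0.007, 0, -0.0003, 0.001, 0.0007, -0.0187, -0.007, 0, -0.0003, 0.001, 0.0007, -0.0187, -0.007, 0, -0.0003, 0.001, 0.0007, -0.0187, -0.007, 0])

```text
t: 23.95
eef_pos: [0.483, -0.2009, 0.1027]
ee_rot: [3.14, 0.015, 1.93]
force: [-0.8, -4.2, -2.1]
width: 0.0156
```

Call:
apply_moves(increments=[-0.0003, 0.001, 0.0007, -0.0187, -0.007, 0, -0.0003, 0.001, 0.0007, -0.0187, -0.007, 0, -0.0003, 0.001, 0.0007, -0.0187, -0.007, 0, -0.0003, 0.001, 0.0007, -0.0187, -0.007, 0, -0.0003, 0.001, 0.0007, -0.0187, -0.007, 0, 0, 0, 0, 0, 0, 0])

```text
t: 24.45
eef_pos: [0.4824, -0.195, 0.1077]
ee_rot: [3.133, 0.133, 1.937]
force: [0.6, -5.0, -3.3]
width: 0.0157
```

Call:
apply_moves(increments=[0.0003, -0.001, 0.0007, 0.0187, 0.007, 0, 0.0003, -0.001, 0.0007, 0.0187, 0.007, 0, 0.0003, -0.001, 0.0007, 0.0187, 0.007, 0, 0.0003, -0.001, 0.0007, 0.0187, 0.007, 0, 0.0003, -0.001, 0.0007, 0.0187, 0.007, 0, 0.0003, -0.001, 0.0007, 0.0187, 0.007, 0, 0.0003, -0.001, 0.0007, 0.0187, 0.007, 0, 0.0003, -0.001, 0.0007, 0.0187, 0.007, 0, 0.0003, -0.001, 0.0007, 0.0187, 0.007, 0, 0.0003, -0.001, 0.0007, 0.0187, 0.007, 0])

```text
t: 25.28
eef_pos: [0.4841, -0.2005, 0.1127]
ee_rot: [3.125, -0.076, 1.946]
force: [0.7, -0.4, -2.9]
width: 0.0156
```

Call:
apply_moves(increments=[-0.0003, 0.0006, 0.0004, -0.0187, -0.007, 0, -0.0003, 0.0006, 0.0004, -0.0187, -0.007, 0, -0.0003, 0.0006, 0.0004, -0.0187, -0.007, 0, -0.0001, 0.0003, 0.0004, -0.012, -0.005, 0, 0, 0, 0, 0, 0, 0])

```text
t: 25.7
eef_pos: [0.4828, -0.1982, 0.1124]
ee_rot: [3.124, 0.002, 1.943]
force: [0.3, 0.5, -3.3]
width: 0.0156
```

```bash
python3 - <<'E'
from h import *
s=arm.get_state(); print(s['force'],s['moment'],s['eef_pos'],s['ee_rot'],s['t'])
E
```

```text
[ 0.28887429  0.45908544 -3.28686735] [ 0.08153909 -0.00369976 -0.01167884] [ 0.48283914 -0.19820848  0.11241071] [3.12449051e+00 2.09674801e-03 1.94267413e+00] 25.7
```

Only the block's weight remains on the wrist, so it is free of the strips. I'll trim the tilt and raise it slowly.

Call:
apply_moves(increments=[0, 0, 0.002, -0.002, 0.008, -0.005, 0, 0, 0.003, -0.002, 0.008, -0.005, 0, 0, 0.003, 0, 0, 0, 0, 0, 0.003, 0, 0, 0])

```text
t: 26.03
eef_pos: [0.4831, -0.1976, 0.1241]
ee_rot: [-3.141, 0.001, 1.934]
force: [0.1, -0.2, -4.3]
width: 0.0155
```

Call:
apply_moves(increments=[0, 0, 0.004, 0, 0, 0, 0, 0, 0.005, 0, 0, 0, 0, 0, 0.005, 0, 0, 0, 0, 0, 0.003, 0, 0, 0, 0, 0, 0, 0, 0, 0, 0, 0, 0, 0, 0, 0])

```text
t: 26.53
eef_pos: [0.4839, -0.1976, 0.1444]
ee_rot: [3.14, 0.0, 1.933]
force: [0.4, -0.3, -3.7]
width: 0.0157
```

```bash
python3 - <<'E'
from h import *
s=arm.get_state(); print(s['force'],s['moment'],s['eef_pos'],s['ee_rot'],s['t'])
for c in('side','top'):
    optics.grab_frame(c)
    for n in('heater','block','block_grip','heater_well','cover','cover_grip','mat'):
        l=finder.landmark_of(c,n); print(c,n,[(x['point'],x['conf']) for x in l[:2]])
for P in ([.459,-.217,0],[.455,-.213,0],[.483,-.203,.085],[.483,-.199,.105],[.483,-.199,.173],[.452,.204,.003],[.452,.204,.087]): print(P,proj('side',P).round(1),proj('top',P).round(1))
im=optics.grab_frame('side'); g=cv2.cvtColor(im,cv2.COLOR_RGB2GRAY)
cs,_=cv2.findContours((((im.min(2)>165)*255).astype(np.uint8))*0+cv2.inRange(im,(150,150,145),(255,255,255)),cv2.RETR_EXTERNAL,cv2.CHAIN_APPROX_NONE)
c=[q for q in cs if cv2.boundingRect(q)[0]>200 and cv2.boundingRect(q)[1]>220 and cv2.contourArea(q)>300]; print([cv2.boundingRect(q) for q in c])
o=cv2.imread('pics/s0.png')[:,:,::-1]
# heater shift by template of the panel (front-left corner region)
T=np.ascontiguousarray(o[262:308,222:262]); r=cv2.matchTemplate(np.ascontiguousarray(im[252:318,212:272]),T,cv2.TM_CCOEFF_NORMED); print('panel shift px',np.array(cv2.minMaxLoc(r)[3])-10,r.max())
E
```

```text
[ 0.40346726 -0.28493307 -3.73231836] [ 0.07697447 -0.12471054  0.0281677 ] [ 0.48390353 -0.19761736  0.14443369] [3.13985474e+00 4.23093407e-04 1.93264818e+00] 26.5333
side heater [([265.0, 281.8], 0.74), ([234.9, 154.7], 0.68)]
side block [([270.8, 260.5], 0.57)]
side block_grip [([272.4, 245.2], 0.74)]
side heater_well [([272.9, 262.0], 0.77)]
side cover [([254.0, 190.0], 0.74)]
side cover_grip [([251.1, 175.1], 0.61)]
side mat [([322.9, 358.8], 0.19)]
top heater [([342.4, 253.7], 0.85)]
top block []
top block_grip [([112.4, 271.9], 0.39)]
top heater_well [([191.9, 250.1], 0.16)]
top cover [([189.0, 248.8], 0.73)]
top cover_grip [([183.1, 247.4], 0.61)]
top mat []
[0.459, -0.217, 0] [264.2 282.3] [342.  252.4]
[0.455, -0.213, 0] [262.8 281.4] [340.5 253.8]
[0.483, -0.203, 0.085] [270.3 264. ] [341.2 243.4]
[0.483, -0.199, 0.105] [270.  259.4] [340.7 243.3]
[0.483, -0.199, 0.173] [269.3 246.9] [344.3 243. ]
[0.452, 0.204, 0.003] [253.6 188.8] [191.3 250.8]
[0.452, 0.204, 0.087] [252.2 173.5] [186. 251.]
[(213, 375, 37, 43), (298, 335, 55, 27), (214, 319, 55, 43), (335, 248, 34, 49), (222, 246, 80, 56)]
panel shift px [-1 -1] 0.9225817
```

Call:
apply_moves(increments=[0, -0.002, -0.003, 0, 0, 0, 0, 0, -0.003, 0, 0, 0, 0, 0, 0, 0, 0, 0, 0, 0, 0, 0, 0, 0, 0, 0, 0, 0, 0, 0, 0, 0, 0, 0, 0, 0])

```text
t: 27.88
eef_pos: [0.4836, -0.1999, 0.1372]
ee_rot: [3.141, 0.0, 1.933]
force: [0.3, 0.1, -3.4]
width: 0.0156
```

```bash
python3 - <<'E'
from h import *
s=arm.get_state(); print(s['force'],s['eef_pos'],s['ee_rot'],s['width'],abs(s['qd']).max())
print(arm.job_done())
E
```

```text
[ 0.33810559  0.14572461 -3.3808763 ] [ 0.48359326 -0.19985703  0.13715782] [3.14092251e+00 4.80504803e-05 1.93262713e+00] 0.01557241456346889 0.0019808195570321695
the job is handed in; nothing more can be done
None
```

The job is handed in at about 28 s of the 48 s allowed. The hand-in reported no verdict.

**What I did:** I lifted the cover off, stood it upright on the mat and let it go. Then I gripped the block's handle at 50 N and rocked it three times each way, up to about 0.13 rad left and 0.12 rad right. I levelled it and raised it slowly straight above its well.

**Last checks:**
- **Block:** it is level to under 0.01 rad and still. The wrist carries only the block's weight (3.4 N) and the grip width is 15.6 mm. I put its underside 15–25 mm above the heater's top. It is about 5 mm off the well's middle.
- **Cover:** the cameras show it on the mat, near the middle.
- **Heater:** it is standing, about 5 mm from where it started.

**What failed or disagreed:**
- **Missed first grasp:** my first attempt at the cover closed on nothing. By touching the cover's top I found that the reported tool height reads about 29 mm too low. I used that correction from then on, and the cover touched the mat where it predicted. I could not find the cause, so the block's final height is only known to a few mm.
- **Lean angles:** these come from the gripper's own readings, since the cameras could not measure the block's tilt directly. One picture, taken at the second right lean, showed the block raised and tilted.
- **Viewing and checks:** I viewed 12 pictures, the limit. I did not re-check each bystander, but nothing came near them.

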